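# Pack the microscope objectives into their caddy

## Robot

A 7-joint arm with a two-finger parallel gripper is mounted at the origin on the work surface. World frame = base frame: x ahead of the robot, y to its left, z up, the work surface at z = 0. Lengths are in mm, angles in rad, forces in N, time in s.
With the tool pointing down it reaches from about 425 to 975 mm from the base axis. Payload 16.7 kg.
Tool frame: the origin (TCP) lies at the very end of the fingers, on their centre line; the grasp point (between the pads) lies 19 mm behind it; z points along the fingers, y is the line along which they close (so a half turn about z gives the same grasp; the last joint's range is limited). The gripper opens to 85 mm and grips with 20 to 120 N. Pads are 22 mm wide; open, the fingers measure 114 mm over their backs; the gripper's body (76 mm by 85 mm) begins 54 mm behind the grasp point. The pads swing forward as they close: fully open they stand 13 mm farther back than shut.
Start: joints at [1.075, 0.426, 0.074, 1.606, -0.034, 1.111, -0.067], TCP at [229.394, -634.785, 193.202] pointing down, gripper open.
Joint ranges: [-2.85, 2.85], [-0.5, 2.14], [-1.23, 1.37], [0.21, 2.46], [-1.02, 4.16], [0.16, 2.05], [-2.73, 2.73]. Speed limits (rad/s): [1.89, 1.89, 2.39, 2.39, 3.01, 3.01, 3.01].

## Interface

Orientations are given as a unit quaternion [x, y, z, w].
In Python, from bench import arm gives the robot as it stands.
- The arm moves only by the tool step_arm, never from a script. Its argument "targets" is text: rows parted by semicolons, each of 7 numbers parted by spaces: the shift along the tool's x, y, z in mm, then the turn, a rotation vector about the tool's x, y, z in degrees, then the closure, from 0 (fully open) to 1 (shut). In form: x y z ax ay az gripper; .... A call has 1 to 20 rows; each row is the pose to reach, as a shift and turn from the pose commanded when the call began, along the tool's axes at that moment; what a row does not reach only later rows make up. A row lasts 1/10 s, in which the tool goes at most 50 mm and 8.59 degrees, less where a joint would pass 70% of its speed; a pose out of reach is approached as far as the arm can. A call with a gripper value outside its range is refused whole. The fingers move at their own pace and stop on an object; the grip force is fixed at half the most. Time passes only in rows, so rows that repeat a pose let the fingers close. It gives the time, the measured TCP pose, the force, the opening and the grip force at its end, in the units of the state.
- arm.state(): the state, without advancing time (a new reading comes with each control period).
- arm.capture(name): name is "scene" or "top" or "wrist"; returns a dict with "color" (384x512x3 uint8, red, green, blue), "depth" (384x512 float32, mm along the optical axis (not along the pixel's ray), 0 where there is no reading), "fx", "fy", "cx", "cy" (pixels), "extrinsics" (4x4, takes a point from camera to world coordinates); the wrist camera has in their place "T_tool_cam" (4x4, takes a point from camera to tool coordinates, whose origin is the TCP and whose axes are the flange's). Camera axes: x right, y down, z forward; pixel columns grow to the right and rows downward; lengths in mm; the calibration is good to about 2 mm. A picture is of the moment at which its call begins: read the wrist's pose just before it.
- arm.sign_off(): hands the job in; it is judged then, once.
The state is a dict: "t": time; "joint_positions": joint angles; "joint_vel": joint speeds; "joint_torque": joint torques, N m; "ee_pos": TCP position; "tool_rot": TCP orientation; "wrist_force": force on the tool from outside, world axes, zero at the start; "wrist_torque": the same for the moment, N m; "width": finger opening in mm; "finger_force": force on a finger pad.
Only numpy, scipy, OpenCV 4.12 (cv2) and the standard library are available. Lean on these libraries where they do the work, as an engineer would, in place of code of your own. Each camera call takes 0.05 s, during which the arm holds its last target. There are 200 camera calls.

## Task

Put away the four microscope objectives with red, yellow, green and blue rings: stand each one upright in the caddy well whose floor has the colour of its ring, and let go of it. Leave the white-ringed objective and the eyepiece (the flat black one with a thin blue circle on top) standing where they are, and do not tip anything over.

Things in the scene. Friction and masses are not known exactly. Their poses are not given: they have to be found in the camera images.
- red_center (a point): Microscope objective with a red ring, standing upright, lens up, loose, 0.09 to 0.17 kg. Round, 60 mm tall: straight black barrel, diameter 30, from 6 to 44 mm above its underside; coloured shoulder tapering to diameter 18 above it (seen from above as a ring), then a small steel nose. Point: on its axis, 30 mm above its underside; z up. Belongs in the caddy.
- yellow_center (a point): Microscope objective with a yellow ring, standing upright, lens up, loose, 0.09 to 0.17 kg. Round, 60 mm tall: straight black barrel, diameter 30, from 6 to 44 mm above its underside; coloured shoulder tapering to diameter 18 above it (seen from above as a ring), then a small steel nose. Point: on its axis, 30 mm above its underside; z up. Belongs in the caddy.
- green_center (a point): Microscope objective with a green ring, standing upright, lens up, loose, 0.09 to 0.17 kg. Round, 60 mm tall: straight black barrel, diameter 30, from 6 to 44 mm above its underside; coloured shoulder tapering to diameter 18 above it (seen from above as a ring), then a small steel nose. Point: on its axis, 30 mm above its underside; z up. Belongs in the caddy.
- blue_center (a point): Microscope objective with a blue ring, standing upright, lens up, loose, 0.09 to 0.17 kg. Round, 60 mm tall: straight black barrel, diameter 30, from 6 to 44 mm above its underside; coloured shoulder tapering to diameter 18 above it (seen from above as a ring), then a small steel nose. Point: on its axis, 30 mm above its underside; z up. Belongs in the caddy.
- white_center (a point): Microscope objective with a white ring, standing upright, lens up, loose, 0.09 to 0.17 kg. Round, 60 mm tall: straight black barrel, diameter 30, from 6 to 44 mm above its underside; coloured shoulder tapering to diameter 18 above it (seen from above as a ring), then a small steel nose. Point: on its axis, 30 mm above its underside; z up. No well has its colour: it stays.
- eyepiece_center (a point): Eyepiece, standing upright, loose, 0.11 kg: steel barrel 29 mm diameter to 28 mm, black eyecup 44 mm diameter to 50 mm; flat black top, thin blue circle round a lens. Point: on its axis, 25 mm above its underside. It stays. It and the five objectives stand on the table before and beside the caddy, in any order, axes at least 65 mm apart.
- well_red (a point): Well with a red floor, one of four square wells in a row, 70 mm between centres, in any colour order, in a white caddy (84 x 296 mm, 15 mm high) fixed to the table. Well 54 x 54 mm; floor 5 mm above the table, rim 10 mm above the floor. Point: centre of the floor; y along the row, x across it, z up.
- well_yellow (a point): Well with a yellow floor, one of four square wells in a row, 70 mm between centres, in any colour order, in a white caddy (84 x 296 mm, 15 mm high) fixed to the table. Well 54 x 54 mm; floor 5 mm above the table, rim 10 mm above the floor. Point: centre of the floor; y along the row, x across it, z up.
- well_green (a point): Well with a green floor, one of four square wells in a row, 70 mm between centres, in any colour order, in a white caddy (84 x 296 mm, 15 mm high) fixed to the table. Well 54 x 54 mm; floor 5 mm above the table, rim 10 mm above the floor. Point: centre of the floor; y along the row, x across it, z up.
- well_blue (a point): Well with a blue floor, one of four square wells in a row, 70 mm between centres, in any colour order, in a white caddy (84 x 296 mm, 15 mm high) fixed to the table. Well 54 x 54 mm; floor 5 mm above the table, rim 10 mm above the floor. Point: centre of the floor; y along the row, x across it, z up.

How it is judged:
By the outcome, as a careful person would: the job done as asked, in the order asked, and still so for the second after the job is handed in, with the robot touching nothing.
It also fails if it takes over 93 s, if anything falls off the work surface, if the arm or the gripper's body presses on something with over 40 N, if the wrist force passes 120 N, or if a joint passes its speed limit or range.

## Working session

There is one attempt and no reset: what is moved stays moved. The work goes in short steps, Python scripts to look and compute and a tool call to move; the robot and the scene stay as the last step left them, time stands still between calls to the robot, and variables do not carry over. Pictures are saved under pics/ and viewed, at most 14 in all, crops included, and the job is handed in when it is done.

Besides the shell and the picture viewer there is one more tool, called after "Call:" as name(argument=value, ...), one argument or row to a line, values as JSON. step_arm: Moves the arm, as the interface text tells. Its arguments: {"type":"object","properties":{"targets":{"type":"string"}},"required":["targets"]}

```bash
mkdir -p pics; ls; python3 - <<'E'
from bench import arm
import cv2,numpy as np
s=arm.state();print({k:s[k] for k in('t','ee_pos','tool_rot','width')})
c=arm.capture('top');np.savez('top.npz',**c)
cv2.imwrite('pics/top.png',c['color'][...,::-1])
print(c['extrinsics'],c['fx'],c['cx'],c['cy'])
c=arm.capture('scene');np.savez('scene.npz',**c)
cv2.imwrite('pics/scene.png',c['color'][...,::-1])
E
```

```text
pics
{'t': 0.0, 'ee_pos': array([ 229.26977524, -634.40439336,  192.51820335]), 'tool_rot': array([ 9.85004630e-01,  1.72526733e-01, -1.43360496e-04, -6.20697610e-04]), 'width': 85.13516111336575}
[[ 2.79015210e-02 -9.95116392e-01  9.46830080e-02  4.88820265e+02]
 [-9.99479594e-01 -2.62385246e-02  1.87638204e-02 -1.93354007e+01]
 [-1.61878428e-02 -9.51572736e-02 -9.95330622e-01  8.03206871e+02]
 [ 0.00000000e+00  0.00000000e+00  0.00000000e+00  1.00000000e+00]] 362.5957011879506 254.5895934775009 190.36839016699116
```

View pics/top.png

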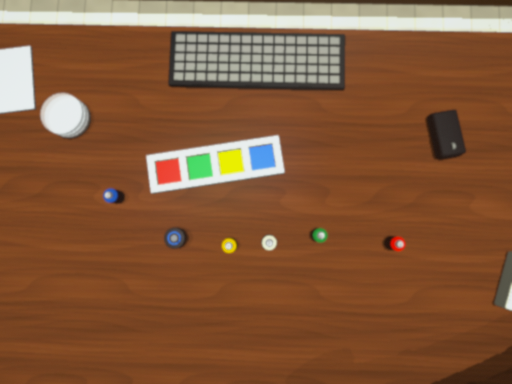

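The top view shows wells red (168,171), green (199,166), yellow (231,161) and blue (262,157). Objectives are blue (111,196), yellow (229,246), white (269,243), green (319,235) and red (397,244); the eyepiece is at (175,238).

```bash
cat > h.py <<'E'
import numpy as np
def cloud(c,T=None):
    d=c['depth'].astype(float);v,u=np.indices(d.shape)
    p=np.stack([(u-c['cx'])/c['fx']*d,(v-c['cy'])/c['fy']*d,d],-1)
    T=c['extrinsics'] if T is None else T
    P=p@T[:3,:3].T+T[:3,3];P[d==0]=np.nan;return P
def ray(c,u,v,z):
    T=c['extrinsics'];r=T[:3,:3]@np.array([(u-c['cx'])/c['fx'],(v-c['cy'])/c['fy'],1])
    return T[:3,3]+r*(z-T[2,3])/r[2]
E
python3 - <<'E'
from h import *
import cv2
c=np.load('top.npz');P=cloud(c);np.set_printoptions(precision=1,suppress=True)
print('table z',np.nanmedian(P[300:330,100:300,2]))
hsv=cv2.cvtColor(c['color'],cv2.COLOR_RGB2HSV)
for n,(u,v) in dict(blue=(111,196),eye=(175,238),yellow=(229,246),white=(269,243),green=(319,235),red=(397,244)).items():
    W=P[v-14:v+15,u-14:u+15];q=W[W[...,2]>15]
    hi=q[q[:,2]>38]
    print(n,len(q),'mid',(q[:,:2].min(0)+q[:,:2].max(0))/2,'sz',np.ptp(q[:,:2],axis=0),'hi',hi.mean(0) if len(hi) else 0,'maxz',q[:,2].max())
for n,(u,v) in dict(red=(168,171),green=(199,166),yellow=(231,161),blue=(262,157)).items():
    x0,y0=u-17,v-17
    m=((hsv[y0:y0+35,x0:x0+35,1]>120)&(P[y0:y0+35,x0:x0+35,2]<12)).astype(np.uint8)
    h=hsv[v,u,0];m&=(np.abs(hsv[y0:y0+35,x0:x0+35,0].astype(int)-h)<8).astype(np.uint8)
    k,l,st,ce=cv2.connectedComponentsWithStats(m);i=l[17,17]
    r=cv2.minAreaRect(np.argwhere(l==i)[:,::-1].astype(np.float32))
    print(n,'well',ray(c,ce[i][0]+x0,ce[i][1]+y0,5),r[1:],'z',P[v,u,2],st[i][4])
E
```

```text
table z 0.20003095510435287
blue 233 mid [542.3 299.1] sz [29.2 29.7] hi [541.7 296.2  51.3] maxz 63.103004365369316
eye 376 mid [457.2 158.9] sz [41.3 42.5] hi [457.8 158.   49.9] maxz 53.84168695932442
yellow 176 mid [445.8  45. ] sz [28.6 28.4] hi [445.6  44.9  52.3] maxz 63.395206765252965
white 166 mid [454.2 -36.8] sz [28.6 27.1] hi [453.9 -36.9  52.5] maxz 61.75120705840504
green 188 mid [ 471.8 -141.1] sz [28.8 28.1] hi [ 472.1 -140.9   51.9] maxz 61.713164730621656
red 236 mid [ 459.  -300.7] sz [29.3 28.8] hi [ 459.  -298.3   51.1] maxz 62.11009253488828
red well [603.1 190.5   5. ] ((22.485998153686523, 22.627418518066406), 81.8698959350586) z 4.82247558307381 508
green well [615.5 120.7   5. ] ((21.49604606628418, 22.061731338500977), 81.8698959350586) z 5.500221415951955 474
yellow well [628.3  51.6   5. ] ((22.627416610717773, 22.910259246826172), 81.8698959350586) z 4.036993221108105 516
blue well [640.6 -17.9   5. ] ((21.744178771972656, 22.352407455444336), 81.25383758544922) z 5.9655142535369805 483
```

View pics/scene.png

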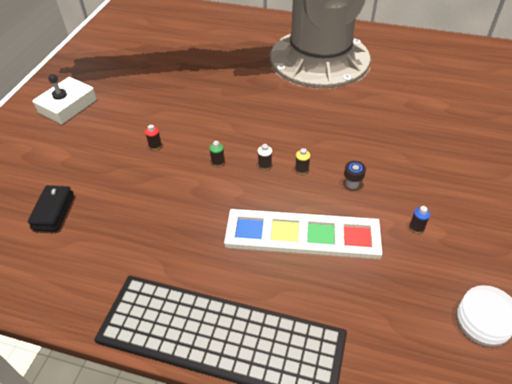

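```bash
cat >> h.py <<'E'
from scipy.spatial.transform import Rotation as Ro
OBJ=dict(red=(459,-300.7),green=(471.8,-141.1),yellow=(445.8,45),blue=(542.3,299.1))
WELL=dict(red=(603.1,190.5),green=(615.5,120.7),yellow=(628.3,51.6),blue=(640.6,-17.9))
def shift(s,p,yaw=100.2):
    R=Ro.from_quat(s['tool_rot']);G=Ro.from_euler('z',yaw,degrees=True)*Ro.from_euler('x',180,degrees=True)
    return R.inv().apply(np.array(p)-s['ee_pos']).round(1),(R.inv()*G).as_rotvec(degrees=True).round(2)
E
python3 - <<'E'
from h import *
from bench import arm
print(shift(arm.state(),(459,-300.7,140)))
E
```

```text
(array([ 329.5, -235.8,   52.8]), array([-6.000e-02, -4.000e-02, -8.033e+01]))
```

Call:
step_arm(
  targets="33 -24 5 0 0 -8 0; 66 -47 10 0 0 -16 0; 99 -71 15 0 0 -24 0; 132 -94 20 0 0 -32 0; 165 -118 25 0 0 -40 0; 198 -141 30 0 0 -48 0; 231 -165 35 0 0 -56 0; 264 -189 40 0 0 -64 0; 297 -212 46 0 0 -72 0; 329.5 -235.8 52.8 0 0 -80.3 0; 329.5 -235.8 52.8 0 0 -80.3 0; 329.5 -235.8 52.8 0 0 -80.3 0; 329.5 -235.8 52.8 0 0 -80.3 0; 329.5 -235.8 52.8 0 0 -80.3 0; 329.5 -235.8 52.8 0 0 -80.3 0; 329.5 -235.8 52.8 0 0 -80.3 0",
)

```text
t: 1.7
ee_pos: [458.9, -301.6, 140.5]
tool_rot: [0.642, 0.767, -0.0, 0.0]
wrist_force: [1.0, 0.4, -0.1]
width: 85.5
finger_force: 0.0
```

```bash
cat > look.py <<'E'
import sys,cv2
from h import *
from bench import arm
s=arm.state();c=arm.capture('wrist')
T=np.eye(4);T[:3,:3]=Ro.from_quat(s['tool_rot']).as_matrix();T[:3,3]=s['ee_pos']
P=cloud(c,T@c['T_tool_cam']);cv2.imwrite(f'pics/{sys.argv[1]}.png',c['color'][...,::-1])
np.set_printoptions(precision=1,suppress=True)
x,y=map(float,sys.argv[2:4])
q=P[(P[...,2]>46)&(P[...,2]<70)&(np.hypot(P[...,0]-x,P[...,1]-y)<30)]
print(s['ee_pos'],np.degrees(s['joint_positions']),len(q),len(q) and ((q.min(0)+q.max(0))/2,q.mean(0),np.ptp(q,axis=0)))
if len(sys.argv)>4: print(shift(s,[float(a) for a in sys.argv[4:7]]))
E
python3 look.py w1 459 -300.7 459 -300.7 12
```

```text
[ 458.9 -301.6  140.5] [ 43.4  17.2 -19.9 110.3   7.2  53.7  30.1] 601 (array([ 459.7, -300.4,   53.8]), array([ 459.3, -298.9,   52.4]), array([28.9, 28.9, 15.3]))
(array([  0.9,   0.3, 128.5]), array([ 0. ,  0. , -0.1]))
```

View pics/w1.png

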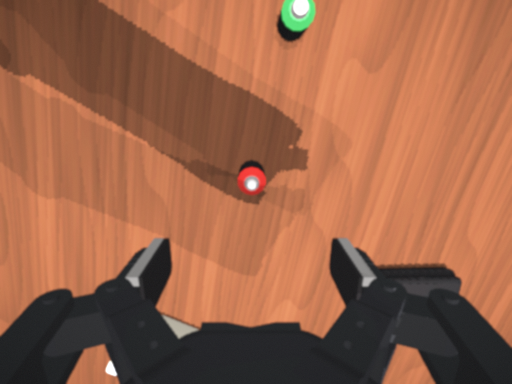

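The wrist view shows the red objective at (251,183), midway between the fingers, and it agrees with the top view to within 1 mm. Descend and grasp.

Call:
step_arm(
  targets="1 0 25 0 0 0 0; 1 0 50 0 0 0 0; 1 0 75 0 0 0 0; 1 0 100 0 0 0 0; 1 0 115 0 0 0 0; 1 0 128 0 0 0 0; 1 0 128 0 0 0 0; 1 0 128 0 0 0 0.3; 1 0 128 0 0 0 0.6; 1 0 128 0 0 0 1; 1 0 128 0 0 0 1; 1 0 128 0 0 0 1; 1 0 128 0 0 0 1; 1 0 128 0 0 0 1; 1 0 128 0 0 0 1; 1 0 128 0 0 0 1; 1 0 128 0 0 0 1",
)

```text
t: 3.45
ee_pos: [460.8, -300.8, 14.6]
tool_rot: [0.642, 0.767, 0.0, 0.002]
wrist_force: [-5.3, 2.6, 30.8]
width: 10.3
finger_force: 100.8
```

```bash
python3 - <<'E'
from bench import arm
import cv2,numpy as np
s=arm.state();print(s['ee_pos'],s['width'],s['finger_force'],s['wrist_force'])
c=arm.capture('wrist')['color'];d=arm.capture('scene')['color'][70:190,90:250]
d=cv2.resize(d,None,fx=2.4,fy=2.4,interpolation=cv2.INTER_CUBIC);c=cv2.resize(c,(384,288))
cv2.imwrite('pics/g1.png',np.hstack([c,d])[...,::-1])
E
```

```text
[ 460.82277499 -300.80050681   14.60837616] 10.319597415076 100.83986697311047 [-5.28953474  2.62735192 30.75265169]
```

View pics/g1.png

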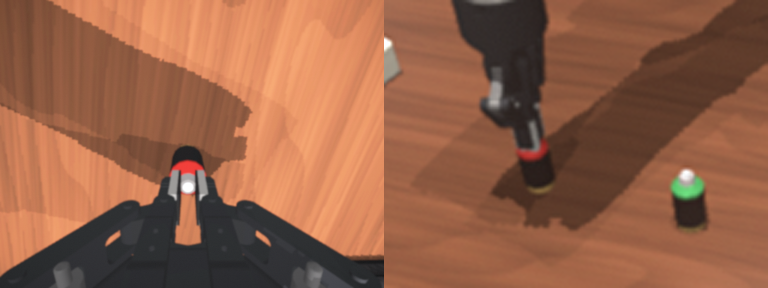

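```bash
python3 - <<'E'
from h import *
from bench import arm
import cv2
np.set_printoptions(precision=0,suppress=True,linewidth=200)
s=arm.state();c=arm.capture('scene');P=cloud(c)
hsv=cv2.cvtColor(c['color'],cv2.COLOR_RGB2HSV)
W=P[70:190,90:250];m=((hsv[...,1]>190)&((hsv[...,0]<4)|(hsv[...,0]>176))&(hsv[...,2]>140))[70:190,90:250]
print('red',W[m].mean(0),W[m].min(0),W[m].max(0),m.sum())
G=P[120:190,180:250];print('green top',G[...,2].max())
q=W[(np.hypot(W[...,0]-460,W[...,1]+300)<60)&(W[...,2]>4)]
for z in range(5,130,8):
    b=q[(q[:,2]>=z)&(q[:,2]<z+8)]
    if len(b):print(z,len(b),b[:,:2].min(0),b[:,:2].max(0),b[:,:2].mean(0))
w=arm.capture('wrist');T=np.eye(4);T[:3,:3]=Ro.from_quat(s['tool_rot']).as_matrix();T[:3,3]=s['ee_pos']
Q=cloud(w,T@w['T_tool_cam']);cc=w['color']
for v in range(190,300,10): print(v,[Q[v,u].round(0).tolist() for u in (225,240,250,262,275)])
h2=cv2.cvtColor(cc,cv2.COLOR_RGB2HSV);m=(h2[...,1]>190)&((h2[...,0]<4)|(h2[...,0]>176))&(h2[...,2]>120)
print('wrist red',np.nanmean(Q[m],0),m.sum())
big=cv2.resize(cc[150:350,150:360],None,fx=2.6,fy=2.6,interpolation=cv2.INTER_CUBIC);cv2.imwrite('pics/g2.png',big[...,::-1])
E
```

```text
red [ 461. -289.   48.] [ 458. -290.   47.] [ 465. -287.   50.] 4
green top nan
5 28 [ 460. -308.] [ 475. -286.] [ 471. -295.]
13 35 [ 454. -311.] [ 476. -286.] [ 469. -294.]
21 35 [ 456. -312.] [ 478. -285.] [ 470. -294.]
29 30 [ 451. -313.] [ 476. -286.] [ 470. -295.]
37 38 [ 455. -312.] [ 476. -285.] [ 470. -294.]
45 51 [ 451. -312.] [ 476. -285.] [ 468. -296.]
53 16 [ 453. -309.] [ 475. -288.] [ 466. -294.]
61 40 [ 448. -304.] [ 480. -287.] [ 470. -293.]
69 38 [ 448. -307.] [ 481. -286.] [ 470. -294.]
77 32 [ 447. -308.] [ 483. -287.] [ 470. -293.]
85 25 [ 443. -311.] [ 483. -286.] [ 459. -294.]
93 29 [ 428. -305.] [ 493. -282.] [ 461. -289.]
101 54 [ 425. -304.] [ 502. -280.] [ 476. -290.]
109 31 [ 414. -303.] [ 506. -280.] [ 474. -288.]
117 84 [ 411. -303.] [ 512. -279.] [ 476. -289.]
125 63 [ 410. -303.] [ 515. -279.] [ 473. -287.]
190 [[439.0, -289.0, 0.0], [450.0, -287.0, -0.0], [458.0, -286.0, 0.0], [467.0, -285.0, -1.0], [476.0, -283.0, -0.0]]
200 [[440.0, -297.0, -0.0], [451.0, -289.0, 17.0], [458.0, -287.0, 21.0], [467.0, -288.0, 13.0], [478.0, -291.0, 0.0]]
210 [[442.0,
[... 399 characters left out ...]
0, -296.0, 60.0], [464.0, -289.0, 72.0], [472.0, -292.0, 64.0]]
250 [[447.0, -296.0, 76.0], [454.0, -295.0, 74.0], [460.0, -302.0, 60.0], [464.0, -289.0, 82.0], [470.0, -288.0, 82.0]]
260 [[447.0, -291.0, 92.0], [455.0, -300.0, 76.0], [468.0, -345.0, -1.0], [464.0, -291.0, 87.0], [468.0, -286.0, 94.0]]
270 [[448.0, -290.0, 100.0], [456.0, -304.0, 78.0], [470.0, -353.0, 1.0], [465.0, -295.0, 88.0], [468.0, -287.0, 100.0]]
280 [[448.0, -291.0, 106.0], [456.0, -309.0, 80.0], [472.0, -364.0, -1.0], [465.0, -300.0, 89.0], [467.0, -286.0, 108.0]]
290 [[449.0, -286.0, 119.0], [465.0, -375.0, 0.0], [473.0, -373.0, 0.0], [466.0, -305.0, 90.0], [465.0, -282.0, 120.0]]
wrist red [ 458. -290.   49.] 403
```

View pics/g2.png

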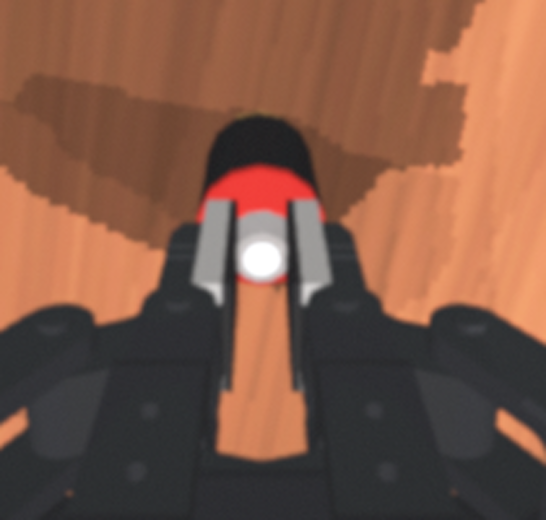

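The red objective is still upright, but the pads hold its nose and rest on the shoulder: the fingertips sit near z=50, well above the reported TCP. I'll unload, open and measure the real fingertip offset.

Call:
step_arm(
  targets="0 0 -2.5 0 0 0 1; 0 0 -2.5 0 0 0 1; 0 0 -2.5 0 0 0 0.8; 0 0 -2.5 0 0 0 0.6; 0 0 -2.5 0 0 0 0.4; 0 0 -2.5 0 0 0 0.2; 0 0 -2.5 0 0 0 0; 0 0 -2.5 0 0 0 0; 0 0 -2.5 0 0 0 0; 0 0 -2.5 0 0 0 0; 0 0 -2.5 0 0 0 0",
)

```text
t: 4.75
ee_pos: [459.0, -300.1, 14.9]
tool_rot: [0.642, 0.767, 0.0, 0.0]
wrist_force: [0.3, 0.7, 0.2]
width: 85.2
finger_force: 0.0
```

```bash
python3 - <<'E'
from h import *
from bench import arm
import cv2
np.set_printoptions(precision=0,suppress=True,linewidth=200)
s=arm.state();print(s['ee_pos'],s['width'],s['wrist_force'])
w=arm.capture('wrist');T=np.eye(4);T[:3,:3]=Ro.from_quat(s['tool_rot']).as_matrix();T[:3,3]=s['ee_pos']
Q=cloud(w,T@w['T_tool_cam']);t=cloud(w,w['T_tool_cam']);print(w['T_tool_cam'])
m=np.isfinite(Q[...,2])&(Q[...,2]>8)&(np.abs(t[...,0])<30)&(np.abs(t[...,1])>25)&(np.abs(t[...,1])<75)
for sgn in(1,-1):
    a=t[m&(sgn*t[...,1]>0)];o=a[np.argsort(-a[:,2])][:400:40];print(len(a));print(o)
q=Q[(Q[...,2]>46)&(Q[...,2]<66)&(np.hypot(Q[...,0]-460,Q[...,1]+300)<24)];print('red',(q.min(0)+q.max(0))/2,np.ptp(q,axis=0))
cv2.imwrite('pics/o1.png',w['color'][...,::-1])
E
```

```text
[ 459. -300.   15.] 85.23421848515392 [0. 1. 0.]
[[   0.   -1.   -0.   75.]
 [   1.    0.    0.   -1.]
 [  -0.   -0.    1. -181.]
 [   0.    0.    0.    1.]]
14541
[[  4.  43. -51.]
 [  4.  43. -53.]
 [  5.  42. -55.]
 [ -4.  43. -56.]
 [ 12.  47. -57.]
 [ 10.  42. -58.]
 [ -9.  42. -59.]
 [  3.  42. -60.]
 [ -8.  43. -61.]
 [  7.  54. -62.]]
14317
[[  5. -43. -50.]
 [ -3. -43. -53.]
 [ -1. -43. -55.]
 [ 11. -47. -56.]
 [ 11. -47. -57.]
 [ 10. -43. -58.]
 [-10. -43. -59.]
 [  7. -54. -60.]
 [  5. -43. -61.]
 [ -8. -43. -62.]]
red [ 458. -301.   54.] [29. 30. 15.]
```

View pics/o1.png

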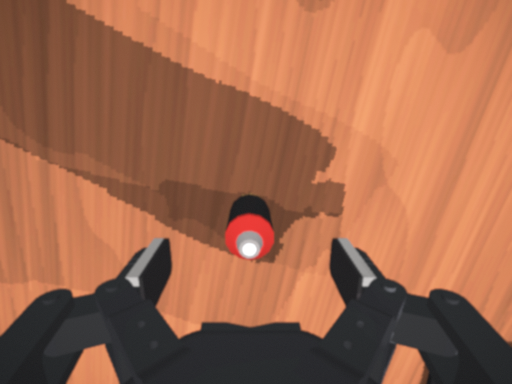

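Object remains upright at (250,240) between the fingers. The open tips are 50 mm behind the reported TCP instead of 13, so real fingertips are ~36 mm short of it. I'll go to a reported z of −24.

Call:
step_arm(
  targets="0 0 10 0 0 0 0; 0 0 20 0 0 0 0; 0 0 30 0 0 0 0; 0 0 39 0 0 0 0; 0 0 39 0 0 0 0; 0 0 39 0 0 0 0; 0 0 39 0 0 0 0.3; 0 0 39 0 0 0 0.5; 0 0 39 0 0 0 0.7; 0 0 39 0 0 0 1; 0 0 39 0 0 0 1; 0 0 39 0 0 0 1; 0 0 39 0 0 0 1; 0 0 39 0 0 0 1; 0 0 39 0 0 0 1",
)

```text
t: 6.3
ee_pos: [459.1, -300.2, -23.6]
tool_rot: [0.642, 0.767, -0.0, 0.0]
wrist_force: [-2.0, 1.5, 6.6]
width: 28.5
finger_force: 58.7
```

Call:
step_arm(
  targets="0 0 -5 0 0 0 1; 0 0 -15 0 0 0 1; 0 0 -30 0 0 0 1; 0 0 -50 0 0 0 1; 0 0 -75 0 0 0 1; 0 0 -100 0 0 0 1; 0 0 -100 0 0 0 1; 0 0 -100 0 0 0 1",
)

```text
t: 7.1
ee_pos: [459.3, -300.4, 77.1]
tool_rot: [0.642, 0.767, 0.0, 0.001]
wrist_force: [-0.8, 0.1, -2.0]
width: 28.5
finger_force: 59.3
```

```bash
python3 look.py l1 459 -300.7 603.1 190.5 76
```

```text
[ 459.3 -300.4   77.1] [ 42.4  21.7 -19.3 113.4   9.8  46.3  27.7] 0 0
(array([457.9, 228.1,   0.8]), array([ 0.1,  0.1, -0.1]))
```

Call:
step_arm(
  targets="10 5 0 0 0 0 1; 30 15 0 0 0 0 1; 60 30 0 0 0 0 1; 95 47 0 0 0 0 1; 130 65 0 0 0 0 1; 165 82 0 0 0 0 1; 200 100 0 0 0 0 1; 235 117 0 0 0 0 1; 270 134 0 0 0 0 1; 305 152 0 0 0 0 1; 340 169 0 0 0 0 1; 375 187 0 0 0 0 1; 405 202 0 0 0 0 1; 430 214 0 0 0 0 1; 448 223 0 0 0 0 1; 458 228 0 0 0 0 1; 458 228 0 0 0 0 1; 458 228 0 0 0 0 1; 458 228 0 0 0 0 1; 458 228 0 0 0 0 1",
)

```text
t: 9.15
ee_pos: [602.6, 189.6, 76.0]
tool_rot: [0.642, 0.766, -0.0, 0.0]
wrist_force: [-0.6, 0.3, -1.0]
width: 28.8
finger_force: 59.3
```

```bash
python3 look.py l2 603 190 603.1 190.5 -18
```

```text
[602.6 189.6  76. ] [ -3.9  29.5 -25.6 102.2  15.8  51.8 -26.4] 0 0
(array([ 0.8,  0.6, 94. ]), array([-0. ,  0. , -0.1]))
```

View pics/l2.png

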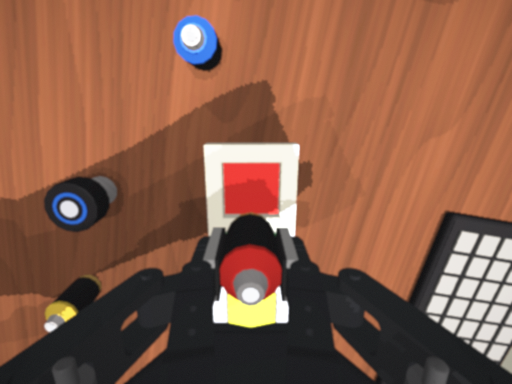

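The held red objective (250,265) is upright, lined up with the red well (251,190), whose sides are parallel to the image. I'll lower, check the force and release.

Call:
step_arm(
  targets="1 0.5 20 0 0 0 1; 1 0.5 45 0 0 0 1; 1 0.5 65 0 0 0 1; 1 0.5 80 0 0 0 1; 1 0.5 87 0 0 0 1; 1 0.5 90 0 0 0 1; 1 0.5 92 0 0 0 1; 1 0.5 94 0 0 0 1; 1 0.5 94 0 0 0 1; 1 0.5 94 0 0 0 1; 1 0.5 94 0 0 0 1",
)

```text
t: 10.3
ee_pos: [603.1, 192.1, -17.7]
tool_rot: [0.642, 0.767, 0.0, 0.0]
wrist_force: [0.0, 0.3, -1.7]
width: 28.8
finger_force: 59.3
```

Call:
step_arm(
  targets="0 0 0.5 0 0 0 1; 0 0 1 0 0 0 1; 0 0 1.5 0 0 0 1; 0 0 1.5 0 0 0 1; 0 0 1.5 0 0 0 1",
)

```text
t: 10.8
ee_pos: [603.0, 192.1, -18.6]
tool_rot: [0.642, 0.767, 0.0, 0.0]
wrist_force: [-4.9, -2.1, 13.6]
width: 28.3
finger_force: 60.9
```

Call:
step_arm(
  targets="0 0 -1 0 0 0 1; 0 0 -1 0 0 0 0.9; 0 0 -1 0 0 0 0.7; 0 0 -1 0 0 0 0.5; 0 0 -1 0 0 0 0.3; 0 0 -1 0 0 0 0; 0 0 -1 0 0 0 0; 0 0 -1 0 0 0 0; 0 0 -1 0 0 0 0; 0 0 -1 0 0 0 0; 0 0 -15 0 0 0 0; 0 0 -40 0 0 0 0; 0 0 -70 0 0 0 0; 0 0 -100 0 0 0 0; 0 0 -130 0 0 0 0; 0 0 -130 0 0 0 0; 0 0 -130 0 0 0 0",
)

```text
t: 12.5
ee_pos: [603.4, 192.1, 112.0]
tool_rot: [0.642, 0.767, 0.001, 0.001]
wrist_force: [-0.8, -0.1, -0.1]
width: 85.5
finger_force: 0.0
```

```bash
python3 look.py l3 603 190 542.3 299.1 110; python3 look.py l3b 542.3 299.1
```

```text
[603.4 192.1 112. ] [ -3.4  27.3 -26.5 100.6  14.4  55.4 -25.4] 796 (array([602.5, 191.8,  56.6]), array([602.2, 194. ,  57. ]), array([29.5, 29.6, 20.6]))
(array([116.1, -41.2,   1.9]), array([ 0.1, -0. , -0. ]))
[602.8 191.9 110.9] [ -3.4  27.4 -26.5 100.6  14.4  55.3 -25.4] 1133 (array([543.6, 300.3,  54.1]), array([544.6, 299.7,  52.6]), array([29.3, 29.9, 16.3]))
```

View pics/l3.png

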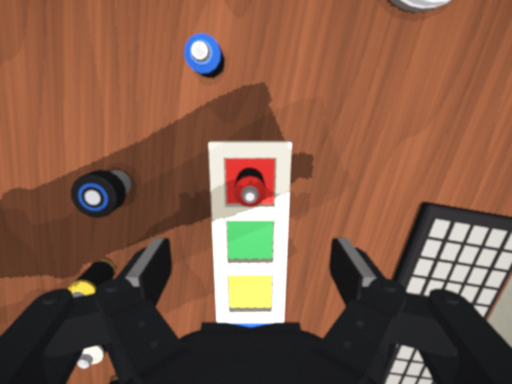

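Red stands upright in the red well at (250,185), measured at (602.5,191.8). Next is blue.

Call:
step_arm(
  targets="15 -5 0 0 0 0 0; 45 -15 0 0 0 0 0; 80 -28 0 0 0 0 0; 105 -37 0 0 0 0 0; 116 -40.5 0 0 0 0 0; 116 -40.5 0 0 0 0 0; 116 -40.5 0 0 0 0 0; 116 -40.5 20 0 0 0 0; 116 -40.5 45 0 0 0 0; 116 -40.5 70 0 0 0 0; 116 -40.5 95 0 0 0 0; 116 -40.5 115 0 0 0 0; 116 -40.5 128 0 0 0 0; 116 -40.5 135 0 0 0 0; 116 -40.5 135 0 0 0 0; 116 -40.5 135 0 0 0 0; 116 -40.5 135 0 0 0 0",
)

```text
t: 14.3
ee_pos: [543.2, 299.4, -23.6]
tool_rot: [0.642, 0.767, 0.001, 0.0]
wrist_force: [-0.9, 0.1, 0.6]
width: 85.6
finger_force: 0.0
```

Call:
step_arm(
  targets="0 0 0 0 0 0 0.3; 0 0 0 0 0 0 0.5; 0 0 0 0 0 0 0.7; 0 0 0 0 0 0 1; 0 0 0 0 0 0 1; 0 0 0 0 0 0 1; 0 0 0 0 0 0 1; 0 0 0 0 0 0 1; 0 0 0 0 0 0 1",
)

```text
t: 15.2
ee_pos: [542.7, 299.2, -24.2]
tool_rot: [0.642, 0.767, 0.0, 0.0]
wrist_force: [-1.7, -0.8, 6.2]
width: 28.5
finger_force: 58.8
```

Call:
step_arm(
  targets="0 0 -5 0 0 0 1; 0 0 -15 0 0 0 1; 0 0 -30 0 0 0 1; 0 0 -50 0 0 0 1; 0 0 -75 0 0 0 1; 0 0 -100 0 0 0 1; 0 0 -120 0 0 0 1; 0 0 -125 0 0 0 1; 0 0 -125 0 0 0 1; 0 0 -125 0 0 0 1",
)

```text
t: 16.2
ee_pos: [542.2, 298.7, 99.9]
tool_rot: [0.642, 0.767, -0.0, -0.0]
wrist_force: [0.2, -0.7, -2.1]
width: 28.8
finger_force: 59.3
```

```bash
python3 look.py l4 0 0 640.6 -17.9 101
```

```text
[542.2 298.7  99.9] [-13.3  27.2 -28.1 102.8  15.5  53.8 -37.8] 0 0
(array([-329.,   41.,   -1.]), array([-0.,  0., -0.]))
```

Call:
step_arm(
  targets="-10 1 0 0 0 0 1; -30 4 0 0 0 0 1; -60 7 0 0 0 0 1; -95 12 0 0 0 0 1; -130 16 0 0 0 0 1; -165 21 0 0 0 0 1; -200 25 0 0 0 0 1; -235 29 0 0 0 0 1; -270 34 0 0 0 0 1; -300 37 0 0 0 0 1; -320 40 0 0 0 0 1; -329 41 0 0 0 0 1; -329 41 0 0 0 0 1; -329 41 0 0 0 0 1; -329 41 0 0 0 0 1; -329 41 0 0 0 0 1",
)

```text
t: 17.85
ee_pos: [640.7, -16.2, 100.5]
tool_rot: [0.641, 0.768, 0.0, -0.0]
wrist_force: [-0.2, -0.6, -2.2]
width: 28.6
finger_force: 59.3
```

```bash
python3 look.py l5 0 0 640.6 -17.9 -18.5
```

```text
[640.7 -16.2 100.5] [ 13.6  28.4 -23.8 100.   13.6  54.4  -5.4] 0 0
(array([ -1.7,  -0.4, 119. ]), array([ 0. , -0. ,  0.1]))
```

View pics/l5.png

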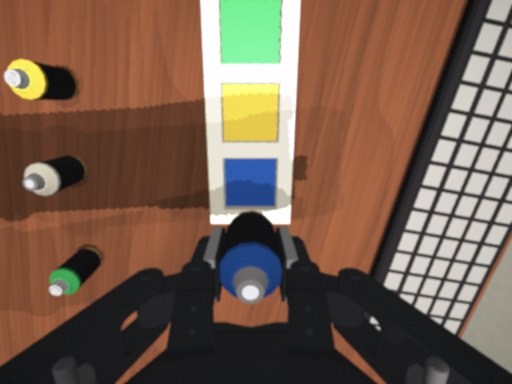

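The blue objective (250,265) is held upright, aligned with the blue well (250,182). Lower it.

Call:
step_arm(
  targets="-1 0 20 0 0 0 1; -1 0 45 0 0 0 1; -1 0 70 0 0 0 1; -1 0 92 0 0 0 1; -1 0 105 0 0 0 1; -1 0 112 0 0 0 1; -1 0 116 0 0 0 1; -1 0 117.5 0 0 0 1; -1 0 118.5 0 0 0 1; -1 0 119 0 0 0 1; -1 0 119 0 0 0 1; -1 0 119 0 0 0 1",
)

```text
t: 19.1
ee_pos: [641.3, -18.5, -18.2]
tool_rot: [0.642, 0.767, 0.0, 0.0]
wrist_force: [-0.1, 0.7, -1.1]
width: 29.0
finger_force: 59.3
```

Call:
step_arm(
  targets="0 0 0.6 0 0 0 1; 0 0 0.6 0 0 0 1; 0 0 0.6 0 0 0 0.9; 0 0 0.6 0 0 0 0.7; 0 0 0 0 0 0 0.5; 0 0 0 0 0 0 0.3; 0 0 0 0 0 0 0; 0 0 0 0 0 0 0; 0 0 0 0 0 0 0; 0 0 0 0 0 0 0; 0 0 0 0 0 0 0; 0 0 -15 0 0 0 0; 0 0 -40 0 0 0 0; 0 0 -70 0 0 0 0; 0 0 -100 0 0 0 0; 0 0 -130 0 0 0 0; 0 0 -130 0 0 0 0; 0 0 -130 0 0 0 0",
)

```text
t: 20.9
ee_pos: [641.6, -18.5, 113.1]
tool_rot: [0.642, 0.767, 0.001, 0.001]
wrist_force: [-0.6, -0.3, -1.4]
width: 85.4
finger_force: 0.0
```

```bash
python3 look.py l6 640.6 -18 471.8 -141.1 110;python3 look.py l6b 471.8 -141.1 
```

```text
[641.6 -18.5 113.1] [ 14.   27.6 -24.1  99.5  13.3  55.6  -5. ] 792 (array([640.9, -17.2,  56.3]), array([640.3, -14.9,  57. ]), array([29.4, 29.7, 20.6]))
(array([ -90.7, -188.8,    2.7]), array([ 0.1,  0. , -0. ]))
[641.  -18.6 111.9] [ 14.   27.7 -24.1  99.5  13.3  55.6  -5. ] 586 (array([ 473.3, -139.8,   53.6]), array([ 475.9, -137.2,   52.6]), array([29.5, 27. , 15.1]))
```

Call:
step_arm(
  targets="-6 -13 0 0 0 0 0; -20 -40 0 0 0 0 0; -35 -73 0 0 0 0 0; -52 -108 0 0 0 0 0; -69 -143 0 0 0 0 0; -83 -172 0 0 0 0 0; -90.5 -188.5 0 0 0 0 0; -90.5 -188.5 0 0 0 0 0; -90.5 -188.5 0 0 0 0 0; -90.5 -188.5 20 0 0 0 0; -90.5 -188.5 45 0 0 0 0; -90.5 -188.5 70 0 0 0 0; -90.5 -188.5 95 0 0 0 0; -90.5 -188.5 115 0 0 0 0; -90.5 -188.5 128 0 0 0 0; -90.5 -188.5 136 0 0 0 0; -90.5 -188.5 136 0 0 0 0; -90.5 -188.5 136 0 0 0 0; -90.5 -188.5 136 0 0 0 0",
)

```text
t: 22.9
ee_pos: [472.2, -141.0, -23.8]
tool_rot: [0.642, 0.767, 0.0, 0.001]
wrist_force: [-0.7, 0.5, 0.1]
width: 85.5
finger_force: 0.0
```

Call:
step_arm(
  targets="0 0 0 0 0 0 0.3; 0 0 0 0 0 0 0.5; 0 0 0 0 0 0 0.7; 0 0 0 0 0 0 1; 0 0 0 0 0 0 1; 0 0 0 0 0 0 1; 0 0 0 0 0 0 1; 0 0 0 0 0 0 1; 0 0 0 0 0 0 1",
)

```text
t: 23.8
ee_pos: [471.8, -140.9, -24.2]
tool_rot: [0.642, 0.767, 0.0, 0.0]
wrist_force: [-1.2, 0.1, 9.0]
width: 28.4
finger_force: 58.5
```

Call:
step_arm(
  targets="0 0 -5 0 0 0 1; 0 0 -15 0 0 0 1; 0 0 -30 0 0 0 1; 0 0 -50 0 0 0 1; 0 0 -75 0 0 0 1; 0 0 -100 0 0 0 1; 0 0 -120 0 0 0 1; 0 0 -125 0 0 0 1; 0 0 -125 0 0 0 1; 0 0 -125 0 0 0 1",
)

```text
t: 24.8
ee_pos: [471.1, -140.8, 99.8]
tool_rot: [0.642, 0.767, -0.0, -0.0]
wrist_force: [-1.1, 0.3, -2.3]
width: 28.6
finger_force: 59.3
```

Call:
step_arm(
  targets="8 6 0 0 0 0 1; 25 20 0 0 0 0 1; 50 40 0 0 0 0 1; 76 62 0 0 0 0 1; 102 83 0 0 0 0 1; 128 104 0 0 0 0 1; 154 125 0 0 0 0 1; 180 146 0 0 0 0 1; 206 167 0 0 0 0 1; 224 181 0 0 0 0 1; 232 187.5 0 0 0 0 1; 232 187.5 0 0 0 0 1; 232 187.5 0 0 0 0 1; 232 187.5 0 0 0 0 1; 232 187.5 0 0 0 0 1",
)

```text
t: 26.3
ee_pos: [615.0, 119.4, 100.5]
tool_rot: [0.642, 0.767, -0.0, 0.0]
wrist_force: [-0.5, -0.3, -2.1]
width: 28.8
finger_force: 59.3
```

```bash
python3 look.py l7 0 0 615.5 120.7 -18.5
```

```text
[615.  119.4 100.5] [  3.7  27.7 -27.1 101.9  15.1  54.1 -19.5] 0 0
(array([  1.3,   0.8, 119. ]), array([-0. ,  0. , -0.1]))
```

View pics/l7.png

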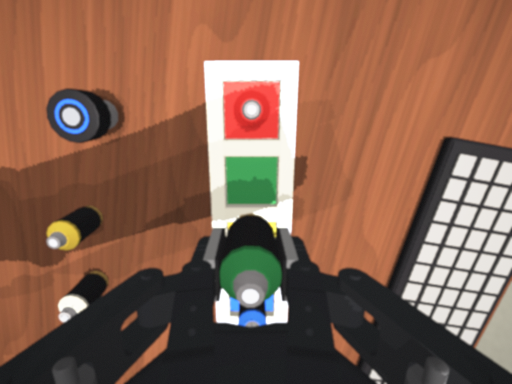

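Green (250,265) is held upright in line with the green well (251,180), and red stands in its well (251,108). Lower and release.

Call:
step_arm(
  targets="1 0.5 20 0 0 0 1; 1 0.5 45 0 0 0 1; 1 0.5 70 0 0 0 1; 1 0.5 92 0 0 0 1; 1 0.5 105 0 0 0 1; 1 0.5 112 0 0 0 1; 1 0.5 116 0 0 0 1; 1 0.5 117.5 0 0 0 1; 1 0.5 118.5 0 0 0 1; 1 0.5 119.3 0 0 0 1; 1 0.5 119.3 0 0 0 1; 1 0.5 119.3 0 0 0 1",
)

```text
t: 27.55
ee_pos: [615.7, 121.7, -18.6]
tool_rot: [0.642, 0.767, 0.0, 0.0]
wrist_force: [-0.5, 0.7, -1.2]
width: 28.3
finger_force: 59.4
```

Call:
step_arm(
  targets="0 0 0.5 0 0 0 1; 0 0 0.5 0 0 0 1; 0 0 0.5 0 0 0 0.9; 0 0 0.5 0 0 0 0.7; 0 0 0 0 0 0 0.5; 0 0 0 0 0 0 0.3; 0 0 0 0 0 0 0; 0 0 0 0 0 0 0; 0 0 0 0 0 0 0; 0 0 0 0 0 0 0; 0 0 0 0 0 0 0; 0 0 -15 0 0 0 0; 0 0 -40 0 0 0 0; 0 0 -70 0 0 0 0; 0 0 -100 0 0 0 0; 0 0 -130 0 0 0 0; 0 0 -130 0 0 0 0; 0 0 -130 0 0 0 0",
)

```text
t: 29.35
ee_pos: [616.0, 121.7, 112.7]
tool_rot: [0.642, 0.767, 0.001, 0.001]
wrist_force: [-1.1, -0.2, -0.1]
width: 85.4
finger_force: 0.0
```

```bash
python3 look.py l8 615.5 121 445.8 45 110;python3 look.py l8b 445.8 45 
```

```text
[616.  121.7 112.7] [  3.9  27.  -27.5 101.2  14.8  55.3 -19.3] 791 (array([615.6, 120.9,  56.2]), array([615.1, 123.5,  56.9]), array([29.6, 30.5, 20.3]))
(array([ -45.5, -181.1,    2.3]), array([ 0.1,  0. , -0. ]))
[615.4 121.6 111.6] [  3.9  27.  -27.4 101.3  14.8  55.3 -19.3] 670 (array([446.7,  46.7,  53.7]), array([449.7,  49.8,  52.5]), array([29.4, 29.5, 15.4]))
```

Call:
step_arm(
  targets="-3 -13 0 0 0 0 0; -10 -40 0 0 0 0 0; -18 -73 0 0 0 0 0; -27 -108 0 0 0 0 0; -36 -143 0 0 0 0 0; -42 -168 0 0 0 0 0; -45 -180.5 0 0 0 0 0; -45 -180.5 0 0 0 0 0; -45 -180.5 0 0 0 0 0; -45 -180.5 20 0 0 0 0; -45 -180.5 40 0 0 0 0; -45 -180.5 50 0 0 0 0; -45 -180.5 50 0 0 0 0; -45 -180.5 50 0 0 0 0",
)

```text
t: 30.85
ee_pos: [446.2, 46.0, 61.4]
tool_rot: [0.642, 0.767, 0.0, -0.0]
wrist_force: [0.1, 1.3, -0.1]
width: 85.2
finger_force: 0.0
```

```bash
python3 look.py l9 445.8 45 446 45.3 -24
```

```text
[446.2  46.   61.4] [ 11.7  16.1 -29.1 125.6  11.8  40.9 -15.2] 1088 (array([446. ,  46.4,  53.7]), array([445.7,  48.8,  52.4]), array([29.3, 29.3, 15.4]))
(array([-0.7, -0.4, 85.4]), array([-0., -0., -0.]))
```

Call:
step_arm(
  targets="0 0 20 0 0 0 0; 0 0 45 0 0 0 0; 0 0 65 0 0 0 0; 0 0 78 0 0 0 0; 0 0 85 0 0 0 0; 0 0 85 0 0 0 0; 0 0 85 0 0 0 0; 0 0 85 0 0 0 0; 0 0 85 0 0 0 0.3; 0 0 85 0 0 0 0.5; 0 0 85 0 0 0 0.7; 0 0 85 0 0 0 1; 0 0 85 0 0 0 1; 0 0 85 0 0 0 1; 0 0 85 0 0 0 1; 0 0 85 0 0 0 1; 0 0 85 0 0 0 1",
)

```text
t: 32.6
ee_pos: [445.9, 45.5, -23.6]
tool_rot: [0.642, 0.767, 0.0, 0.0]
wrist_force: [-2.5, -0.2, 9.3]
width: 28.9
finger_force: 58.4
```

Call:
step_arm(
  targets="0 0 -5 0 0 0 1; 0 0 -15 0 0 0 1; 0 0 -30 0 0 0 1; 0 0 -50 0 0 0 1; 0 0 -75 0 0 0 1; 0 0 -100 0 0 0 1; 0 0 -120 0 0 0 1; 0 0 -125 0 0 0 1; 0 0 -125 0 0 0 1; 0 0 -125 0 0 0 1",
)

```text
t: 33.6
ee_pos: [445.3, 45.4, 100.6]
tool_rot: [0.642, 0.767, -0.0, -0.0]
wrist_force: [-0.3, -0.3, -1.5]
width: 28.8
finger_force: 59.3
```

Call:
step_arm(
  targets="-2 10 0 0 0 0 1; -5 32 0 0 0 0 1; -9 60 0 0 0 0 1; -13 90 0 0 0 0 1; -18 120 0 0 0 0 1; -22 150 0 0 0 0 1; -25 172 0 0 0 0 1; -26 180.5 0 0 0 0 1; -26 180.5 0 0 0 0 1; -26 180.5 0 0 0 0 1; -26 180.5 0 0 0 0 1; -26 180.5 0 0 0 0 1",
)

```text
t: 34.8
ee_pos: [627.4, 51.7, 101.3]
tool_rot: [0.642, 0.767, -0.0, 0.0]
wrist_force: [-0.1, 0.2, -0.9]
width: 28.5
finger_force: 59.4
```

```bash
python3 look.py l10 0 0 628.3 51.6 -18.5
```

```text
[627.4  51.7 101.3] [  9.8  27.8 -26.8 101.4  15.   54.3 -13. ] 0 0
(array([ -0.2,   0.8, 119.8]), array([-0.,  0., -0.]))
```

View pics/l10.png

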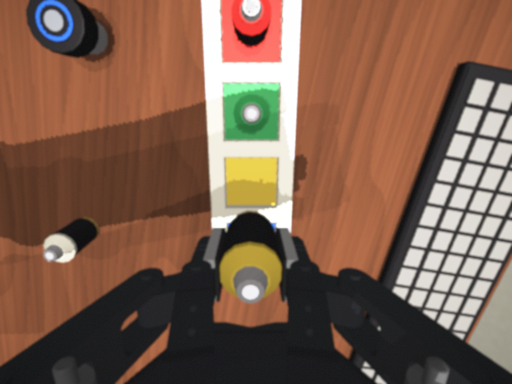

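Yellow (250,265) is held upright in line with the yellow well (250,182), and green and red stand in theirs. Lower.

Call:
step_arm(
  targets="0 0.5 20 0 0 0 1; 0 0.5 45 0 0 0 1; 0 0.5 70 0 0 0 1; 0 0.5 92 0 0 0 1; 0 0.5 105 0 0 0 1; 0 0.5 112 0 0 0 1; 0 0.5 116 0 0 0 1; 0 0.5 117.5 0 0 0 1; 0 0.5 118.5 0 0 0 1; 0 0.5 119.5 0 0 0 1; 0 0.5 119.5 0 0 0 1; 0 0.5 119.5 0 0 0 1",
)

```text
t: 36.05
ee_pos: [628.7, 51.9, -18.1]
tool_rot: [0.642, 0.767, 0.0, 0.0]
wrist_force: [0.3, 0.8, -1.7]
width: 28.6
finger_force: 59.4
```

Call:
step_arm(
  targets="0 0 0.6 0 0 0 1; 0 0 0.6 0 0 0 1; 0 0 0.6 0 0 0 0.9; 0 0 0.6 0 0 0 0.7; 0 0 0 0 0 0 0.5; 0 0 0 0 0 0 0.3; 0 0 0 0 0 0 0; 0 0 0 0 0 0 0; 0 0 0 0 0 0 0; 0 0 0 0 0 0 0; 0 0 0 0 0 0 0; 0 0 -15 0 0 0 0; 0 0 -40 0 0 0 0; 0 0 -70 0 0 0 0; 0 0 -110 0 0 0 0; 0 0 -150 0 0 0 0; 0 0 -180 0 0 0 0; 0 0 -200 0 0 0 0; 0 0 -200 0 0 0 0; 0 0 -200 0 0 0 0",
)

```text
t: 38.05
ee_pos: [628.5, 51.9, 182.6]
tool_rot: [0.642, 0.767, 0.0, 0.0]
wrist_force: [0.4, 0.3, -0.7]
width: 85.4
finger_force: 0.0
```

```bash
python3 look.py l11 628 51.6; python3 - <<'E'
from bench import arm
import cv2
cv2.imwrite('pics/end.png',cv2.resize(arm.capture('scene')['color'][90:290,120:460],None,fx=2,fy=2)[...,::-1])
E
```

```text
[628.5  51.9 182.6] [ 11.1  23.2 -28.2  97.2  12.1  62.6 -10.6] 496 (array([628. ,  52.9,  56.5]), array([628. ,  54.7,  57. ]), array([29.1, 29.5, 19.9]))
```

View pics/end.png

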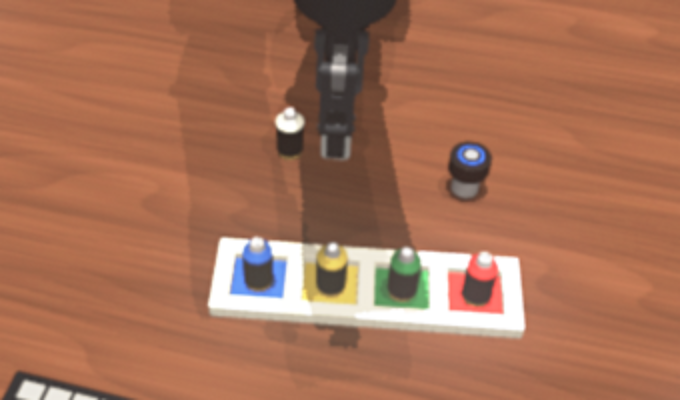

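All four stand upright in the wells of their own colour: blue (258,265), yellow (332,270), green (405,273) and red (480,280). White (290,130) and the eyepiece (468,170) are standing and untouched, and the gripper is clear.

```bash
python3 -c "
from bench import arm
print(arm.sign_off())"
```

```text
the job is handed in; nothing more can be done
None
```

The red, yellow, green and blue objectives stand upright and released in their matching wells, the white one and the eyepiece were left in place, and the job was handed in at about 38 s. The first close on red caught its nose and pressed down with about 31 N because the fingertips sit about 36 mm short of the reported TCP. I corrected for that, and nothing tipped.

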